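# Return the paint tin through the chute flap

### The arm

A 6-joint arm with a two-finger parallel gripper is mounted at the origin on the work surface. World frame = base frame: x ahead of the robot, y to its left, z up, the work surface at z = 0. Lengths are in m, angles in rad, forces in N, time in s.
With the tool pointing down it reaches from about 0.35 to 0.775 m from the base axis. Payload 5.5 kg.
Tool frame: the origin (TCP) lies between the finger pads; the fingertips stand 11 mm ahead of it and the grasp point (between the pads) lies 8 mm behind it (tips_ahead is the distance from the TCP to the fingertips, in m); z points along the fingers, y is the line along which they close (so a half turn about z gives the same grasp; the last joint's range is limited). The gripper opens to 85 mm and grips with 20 to 120 N. Pads are 22 mm wide; open, the fingers measure 114 mm over their backs; the gripper's body (76 mm by 85 mm) begins 54 mm behind the grasp point. The pads swing forward as they close: fully open they stand 13 mm farther back than shut.
Start: joints at [-1.29, 0.313, 0.046, 1.304, 0, 1.431], TCP at [0.235, -0.525, 0.242] pointing down, gripper open.
Joint ranges: [-2.76, 2.76], [-0.86, 1.69], [-1.03, 1.26], [-2.2, 2.34], [-1.47, 1.5], [-3.14, 3.14]. Speed limits (rad/s): [2.57, 2.57, 3.14, 3.14, 3.14, 3.14].

### API

Orientations are given as a unit quaternion [w, x, y, z].
In Python, from workcell import * gives the robot as it stands. The module is installed in compiled form; this text tells all that it offers.
- The arm moves only by the tool jog_arm, never from a script. Its argument "moves" is a list of rows, each an object with "fingers": the closure, from 0 (fully open) to 1 (shut); "slide": the shift along the tool's x, y, z in mm, a list of three; "angular": the turn, a rotation vector about the tool's x, y, z in degrees, a list of three. A call has 1 to 10 rows; each row is the pose to reach, as a shift and turn from the pose commanded when the call began, along the tool's axes at that moment; what a row does not reach only later rows make up. A row lasts 1/12 s, in which the tool goes at most 41.7 mm and 7.16 degrees, less where a joint would pass 70% of its speed; a pose out of reach is approached as far as the arm can. A call with a gripper value outside its range is refused whole. The fingers move at their own pace and stop on an object; "squeeze" is the grip in N (left out, the last holds). Time passes only in rows, so rows that repeat a pose let the fingers close. It gives the time, the measured TCP pose, the force, the opening and the grip force at its end, in the units of the state.
- get_state(): the state, without advancing time (a new reading comes with each control period).
- read_camera(name): name is "scene" or "top"; returns a dict with "color" (480x640x3 uint8, red, green, blue), "fovy" (degrees; the focal length in pixels is half the picture's height over the tangent of half this angle, whatever the lens; pixels are square), "cx", "cy" (the principal point, pixels), "world_from_camera" (4x4, takes a point from camera to world coordinates). Camera axes: x right, y down, z forward; pixel columns grow to the right and rows downward; lengths in m; the calibration is good to about 2 mm. A picture is of the moment at which its call begins. There is no depth.
- hand_in(): hands the job in; it is judged then, once.
Trained networks look in a picture, given as the dict that the camera call returned (one of the last four; its "shot" number tells which), for a name from the list of things; names that differ only in an ending like _2 or _b are one class to them, and where a whole thing is asked for, a point or a joint stands for the part that bears it (a point fixed in the world has none). Each returns a list of dicts, best first, with "p" (0 to 1); they miss things now and then, are a little off and sometimes report something else, mostly with a low value. They report only what shows in the picture. A call takes as long as a camera call. They do not tell look-alikes from the thing itself.
- look_for(target, picture): "point" ([column, row] in pixels, amid what is visible of it).
- tip_of(target, picture): "point" ([column, row] in pixels: a listed point, or the origin of a listed thing).
The state is a dict: "clock": time; "joint_pos": joint angles; "qvel": joint speeds; "tau": joint torques, N m; "tcp_pos": TCP position; "orientation": TCP orientation; "wrist_force": force on the tool from outside, world axes, zero at the start; "ft_torque": the same for the moment, N m; "finger_gap": finger opening in m; "grip_force": force on a finger pad.
Only numpy, scipy, OpenCV 4.12 (cv2) and the standard library are available. Lean on these libraries where they do the work, as an engineer would, in place of code of your own. Each camera call takes 0.05 s, during which the arm holds its last target. There are 200 camera calls.

### The job

Return the blue paint tin: push it with your fingertips across the chute's deck and on through the orange swing flap until it slides down into the catch tray, then draw your fingers back out before the flap drops onto them and wait until the flap hangs shut. Never lift the tin, and leave the red tin, the ink bottle and the blue cup where they stand.

Things in the scene. Friction and masses are not known exactly. Their poses are not given: they have to be found in the camera images.
- blue_tin: the blue paint tin to return: flat closed box 100 long (its x) x 60 wide (its y) x 26 high mm, 0.11 to 0.22 kg, pale label on top; starts loose on the deck, on the -y side of the doorway's line, its long side within 0.35 rad of the chute's x. Slides easily (friction about 0.2) on the chute. Origin: centre of the underside, z up.
- chute: plywood returns chute fixed on the desk, no roof. Origin on the desk (z 0) under the middle of the doorway; its x runs from the deck through the doorway to the tray (away from the robot, turned up to 0.25 rad), y left, z up. Numbers below are mm in this frame. Deck: flat top at z 90, x -210 to 0, y -225 to +58 (to x +25 inside the doorway), open at its near (-x) and -y edges.
- doorway (a point): deck top in the middle of the doorway, straight below the shut flap: x 0, y 0, z 90; axes as the chute's. The doorway's clear width is y -46 to +46, between two aluminium posts (14 mm along x, top at z 152) outside it.
- fence (a point): middle of the top edge of the inner face of the aluminium guide fence on the deck's +y side: x -108, y +46, z 110. The fence runs along x from -210 to 0, flush with the doorway's side, 20 mm above the deck. On the doorway's other side a like stop wall, 12 mm thick and 20 mm high, runs along x = 0 from y -58 to -225.
- hinge_rod (a point): middle of the steel hinge rod, 8 mm thick, across the top of the doorway along y: x 0, z 142, that is 52 mm above the deck. Nothing else lies above the deck or the tray.
- deck_edge (a point): where the deck ends behind the doorway: x +25, y 0, z 90. Beyond it a smooth slope (36, then 18 degrees) drops to the catch tray (grey-lined floor at z 12, far wall at x 288) between side walls (inner faces y -46 and +46, top z 115, lower at the tray); a tin whose middle is pushed well past this edge tips over it and slides down into the tray by itself.
- flap (a joint): orange swing flap, 86 mm wide, 4 mm thick (a bar at its lower edge makes that 12 mm, inward), hanging from the rod to 2 mm above the deck, 80 g. Rad: 0 hanging shut, up to 1.45 as its lower edge swings to the chute's +x; it opens no other way. Gravity against a damper shuts it within about 2 s once nothing holds it; the tin below it holds it at about 1 rad.
- red_tin: red paint tin of the same size, lying on the desk beside the chute: not to be moved. Origin: centre of the underside
- ink_bottle: amber ink bottle with a black cap, 52 mm diameter, 85 mm high, standing on the desk beside the chute: not to be moved. Origin: centre of the underside
- water_cup: blue ceramic cup, 68 mm diameter, 75 mm high, standing on the desk beside the chute: not to be moved. Origin: centre of the underside
There are look-alikes about, which are no part of the job. Of the things shaped like the blue_tin, the blue one is meant.

How it is judged:
On the way, in this order (a step that is already met when the one before it is completed fails the run):
1. the tin, lying on the deck in the doorway, holds the flap open (value of joint flap above 0.5 rad and x of blue_tin in the frame of chute between -0.045 and 0.06 m and z of blue_tin in the frame of chute above 0.06 m and contact force between blue_tin and chute above 0.1 N), for 0.1 s.
2. the tin is down in the catch tray (x of blue_tin in the frame of chute above 0.12 m and z of blue_tin in the frame of chute below 0.05 m), for 0.2 s.
At the end, for the whole second after the job is handed in: The blue tin lies still in the catch tray (its origin at least 120 mm beyond the doorway, between the tray's walls, less than 50 mm above the desk), the flap hangs shut (within 0.08 rad), and the red tin, ink bottle and cup are within 15 mm of where they stood (all of step 2 and x of blue_tin in the frame of chute below 0.29 m and y of blue_tin in the frame of chute between -0.046 and 0.046 m and linear speed of blue_tin below 0.03 m/s and value of joint flap below 0.08 rad and distance of each of red_tin, ink_bottle, water_cup from where it was at the start of the episode below 0.015 m); the robot touches nothing.
It fails at once if the tin is lifted more than 30 mm off the deck (z of blue_tin in the frame of chute above 0.12 m).
It fails at once if the flap drops onto the fingers: the tin is in the tray and the flap, less than 0.3 rad open, rests on them (z of blue_tin in the frame of chute below 0.05 m and value of joint flap below 0.3 rad and contact force between the fingers and flap above 0.3 N).
It fails at once if the red tin, the ink bottle or the cup is moved or tipped (distance of any of red_tin, ink_bottle, water_cup from where it was at the start of the episode above 0.02 m or angle between any of red_tin, ink_bottle, water_cup's own z axis and vertical above 0.3 rad).
It also fails if it takes over 54 s, if anything falls off the work surface, if the arm or the gripper's body presses on something with over 40 N, if the wrist force passes 120 N, or if a joint passes its speed limit or range.

## Working session

There is one attempt and no reset: what is moved stays moved. The work goes in short steps, Python scripts to look and compute and a tool call to move; the robot and the scene stay as the last step left them, time stands still between calls to the robot, and variables do not carry over. Pictures are saved under pics/ and viewed, at most 10 in all, crops included, and the job is handed in when it is done.

Besides the shell and the picture viewer there is one more tool, called after ">>>" as a command line: name --argument value ..., lists and objects as JSON in quotes. jog_arm: Moves the arm, as the interface text tells. Its arguments: {"type":"object","properties":{"moves":{"type":"array","items":{"type":"object","properties":{"fingers":{"type":"number"},"slide":{"type":"array","items":{"type":"number"}},"angular":{"type":"array","items":{"type":"number"}}}}},"squeeze":{"type":"number"}},"required":["moves"]}

```bash
mkdir -p pics; cat > h.py <<'E'
from workcell import *
import numpy as np, cv2
def ray(pic,p):
    f=240/np.tan(np.radians(pic["fovy"])/2); M=np.array(pic["world_from_camera"])
    d=M[:3,:3]@np.array([(p[0]-pic["cx"])/f,(p[1]-pic["cy"])/f,1.0]); return M[:3,3],d
def onz(pic,p,z):
    o,d=ray(pic,p); return o+d*(z-o[2])/d[2]
def proj(pic,X):
    f=240/np.tan(np.radians(pic["fovy"])/2); M=np.linalg.inv(np.array(pic["world_from_camera"]))
    c=M[:3,:3]@np.array(X)+M[:3,3]; return np.array([pic["cx"]+f*c[0]/c[2],pic["cy"]+f*c[1]/c[2]])
E
python3 - <<'E'
from h import *
s=get_state(); print(s["clock"],s["tcp_pos"],s["orientation"])
Z=dict(doorway=.09,fence=.11,hinge_rod=.142,deck_edge=.09,blue_tin=.09)
for n in("top","scene"):
    p=read_camera(n); cv2.imwrite(f"pics/{n}0.png",p["color"][:,:,::-1]); print(n,np.round(p["world_from_camera"],3)[:3].tolist(),p["fovy"])
    for t,z in Z.items():
        for r in tip_of(t,p)[:3]: print(t,round(r["p"],2),np.round(r["point"],1),np.round(onz(p,r["point"],z),3))
    for t in("red_tin","ink_bottle","water_cup"):
        for r in tip_of(t,p)[:3]: print(t,round(r["p"],2),np.round(r["point"],1),np.round(onz(p,r["point"],0),3))
E
```

```text
0.0 [ 0.23472592 -0.52437606  0.24138686] [-9.21035520e-04  9.77951329e-01  2.08830906e-01 -5.42007210e-05]
top [[0.001, -0.982, 0.187, 0.446], [-1.0, 0.003, 0.021, 0.014], [-0.021, -0.187, -0.982, 0.995]] 47.35081140922247
doorway 0.83 [274.4 236.8] [0.624 0.099 0.09 ]
doorway 0.18 [200.8 238.8] [0.621 0.223 0.09 ]
fence 0.93 [255.9 307.5] [0.504 0.125 0.11 ]
fence 0.6 [267.9 232.7] [0.627 0.108 0.11 ]
hinge_rod 0.9 [272.  233.2] [0.619 0.098 0.142]
deck_edge 0.72 [267.3 226.4] [0.642 0.111 0.09 ]
blue_tin 0.77 [346.7 288.5] [ 0.536 -0.023  0.09 ]
blue_tin 0.69 [469.6 304.7] [ 0.51  -0.223  0.09 ]
blue_tin 0.69 [462.7 163.5] [ 0.751 -0.224  0.09 ]
red_tin 0.76 [207.5 337.5] [0.457 0.225 0.   ]
ink_bottle 0.92 [344.8 190.1] [ 0.731 -0.024  0.   ]
water_cup 0.73 [203.5 239.1] [0.637 0.239 0.   ]
water_cup 0.57 [272.7 236.9] [0.641 0.11  0.   ]
scene [[-0.158, 0.572, -0.805, 1.302], [0.987, 0.108, -0.117, 0.096], [0.02, -0.813, -0.582, 0.581]] 50.51492337234507
doorway 0.74 [381.1 249.8] [0.619 0.103 0.09 ]
fence 0.78 [396.7 208. ] [0.515 0.123 0.11 ]
hinge_rod 0.75 [383.4 221.6] [0.614 0.102 0.142]
deck_edge 0.7 [385.6 259.7] [0.644 0.112 0.09 ]
deck_edge 0.67 [448.2 246. ] [0.587 0.213 0.09 ]
blue_tin 0.84 [201.9 235.2] [ 0.633 -0.198  0.09 ]
blue_tin 0.72 [313.8 216.9] [ 0.541 -0.022  0.09 ]
blue_tin 0.61 [148.2 329.9] [ 0.858 -0.192  0.09 ]
red_tin 0.66 [378.6 293.1] [0.622 0.108 0.   ]
red_tin 0.58 [446.5 247.9] [0.463 0.231 0.   ]
ink_bottle 0.73 [290.1 322.4] [ 0.72  -0.029  0.   ]
water_cup 0.97 [456.9 307.9] [0.636 0.24  0.   ]
```

View pics/top0.png

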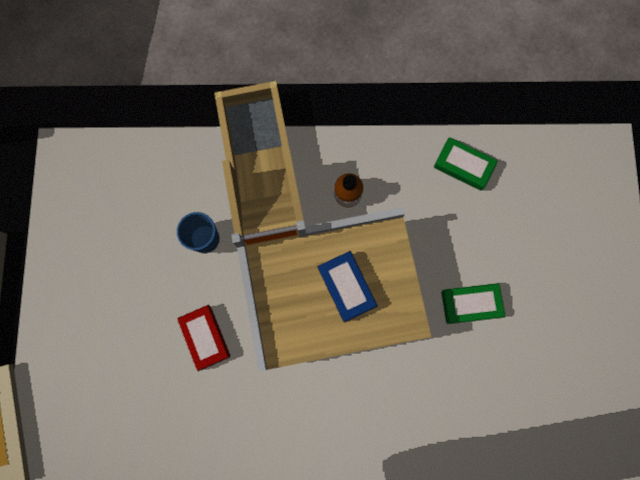

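View pics/scene0.png

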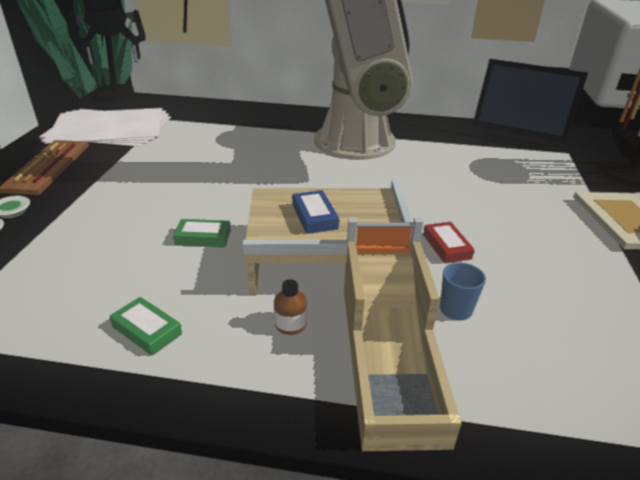

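The top view shows the blue tin on the deck at (348,287). Anything else that could be taken for it: green tins at (466,163) and (474,303), the red tin at (204,338), and the blue cup at (197,232). The blue box at (348,287) fits the description. Next I'll check it in a close crop.

```bash
python3 - <<'E'
from h import *
p=read_camera("top"); im=p["color"][:,:,::-1].copy()
hsv=cv2.cvtColor(im,cv2.COLOR_BGR2HSV)
m=cv2.inRange(hsv,(100,120,40),(130,255,255)); m[:, :300]=0; m[:230]=0
cs=max(cv2.findContours(m,0,2)[0],key=cv2.contourArea)
h=cv2.convexHull(cs)[:,0]; W=np.array([onz(p,q,.116)[:2] for q in h.astype(float)]).astype(np.float32)
print(cv2.minAreaRect(W*1000), cv2.boundingRect(cs))
# chute pose: mean of network points in both views (doorway, fence, hinge, edge)
L=np.array([[0,0],[-.108,.046],[0,0],[.025,0]]); Wd=np.array([[.6215,.101],[.5095,.124],[.6165,.100],[.643,.1115]])
lc=L.mean(0);wc=Wd.mean(0);a=L-lc;b=Wd-wc
yaw=np.arctan2((a[:,0]*b[:,1]-a[:,1]*b[:,0]).sum(),(a*b).sum()); R=np.array([[np.cos(yaw),-np.sin(yaw)],[np.sin(yaw),np.cos(yaw)]])
t=wc-R@lc; print("chute",yaw,t)
v=cv2.resize(im[180:380,225:445],None,fx=3,fy=3,interpolation=2)
for yw,tt,c in((yaw,t,(0,255,0)),):
    T=lambda x,y,z:tuple(int(k) for k in (proj(p,[*(R@np.array([x,y])+tt),z])-[225,180])*3+1)
    for A,B in (((-.21,.046,.11),(0,.046,.11)),((-.21,-.225,.09),(-.21,.058,.09)),((-.21,-.225,.09),(0,-.225,.09)),((0,-.225,.11),(0,-.058,.11)),((0,-.046,.142),(0,.046,.142))): cv2.line(v,T(*A),T(*B),c,1)
cv2.imwrite("pics/crop1.png",v)
E
```

```text
((538.1307373046875, -21.73211669921875), (98.41911315917969, 59.24613571166992), 25.195894241333008) (318, 252, 59, 69)
chute 0.2176167535322956 [0.62036849 0.10237622]
```

View pics/crop1.png

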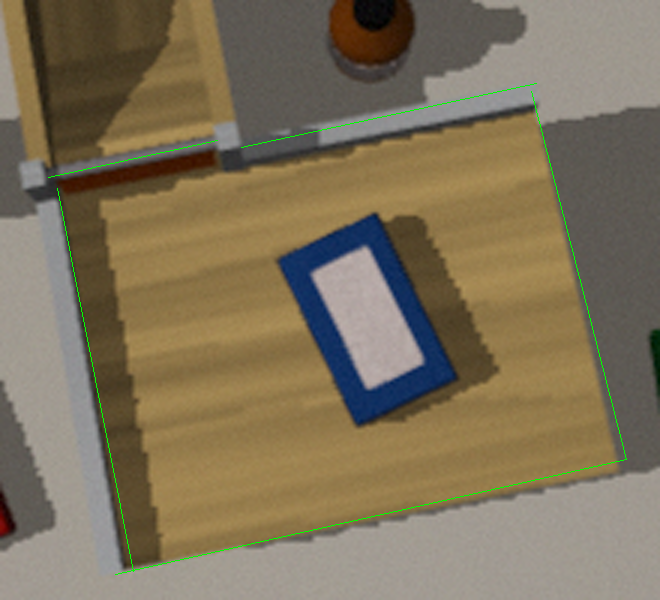

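The crop confirms it: the blue tin with the pale label is on the deck, centred at crop (367,318), which is chute frame (-104,-106) mm with yaw +0.245. The overlay is about 0.02 rad over-rotated, so I use chute yaw 0.195 and origin (0.620, 0.102). The plan is to push the tin flush to the fence with shut fingers, then push it through the doorway from behind.

>>> jog_arm --moves '[{"fingers":1,"slide":[468,-264,0],"angular":[0,0,12.9]},{"fingers":1,"slide":[468,-264,0],"angular":[0,0,12.9]},{"fingers":1,"slide":[468,-264,0],"angular":[0,0,12.9]},{"fingers":1,"slide":[468,-264,0],"angular":[0,0,12.9]},{"fingers":1,"slide":[468,-264,0],"angular":[0,0,12.9]},{"fingers":1,"slide":[468,-264,0],"angular":[0,0,12.9]},{"fingers":1,"slide":[468,-264,0],"angular":[0,0,12.9]},{"fingers":1,"slide":[468,-264,0],"angular":[0,0,12.9]},{"fingers":1,"slide":[468,-264,0],"angular":[0,0,12.9]},{"fingers":1,"slide":[468,-264,0],"angular":[0,0,12.9]}]'

```text
clock: 1.78
tcp_pos: [0.4831, -0.1883, 0.2426]
orientation: [0.0, 0.995, 0.098, 0.0]
wrist_force: [-0.0, -0.9, 0.2]
finger_gap: -0.0001
grip_force: 0.0
```

```bash
cat >> h.py <<'E'
Y=.195; T0=np.array([.620,.102]); RC=np.array([[np.cos(Y),-np.sin(Y)],[np.sin(Y),np.cos(Y)]])
from scipy.spatial.transform import Rotation
def status(tgt=None):
    s=get_state(); q=s["orientation"]; p=np.array(s["tcp_pos"]); R=Rotation.from_quat([*q[1:],q[0]]).as_matrix()
    print("t",round(s["clock"],2),"chute mm",np.round(1000*np.r_[RC.T@(p[:2]-T0),p[2]],1),"toolx yaw-chute deg",np.degrees(np.arctan2(R[1,0],R[0,0])-Y).round(1),"F",np.round(s["wrist_force"],1),"gap",round(s["finger_gap"],4),"z",R[:,2].round(3))
    if tgt is not None:
        w=np.r_[RC@(np.array(tgt[:2])/1000)+T0,tgt[2]/1000]; print("slide",np.round(R.T@(w-p)*1000,1))
E
python3 -c "
from h import *
status([-102,-178,240])"
```

```text
t 1.78 chute mm [-190.5 -258.3  242.6] toolx yaw-chute deg 0.0 F [-0.  -0.9  0.2] gap -0.0001 z [ 0.001 -0.001 -1.   ]
slide [ 88.6 -80.3   2.6]
```

>>> jog_arm --moves '[{"fingers":1,"slide":[88,-80,2]},{"fingers":1,"slide":[88,-80,2]},{"fingers":1,"slide":[88,-80,2]},{"fingers":1,"slide":[88,-80,2]},{"fingers":1,"slide":[88,-80,60]},{"fingers":1,"slide":[88,-80,90]},{"fingers":1,"slide":[88,-80,90]},{"fingers":1,"slide":[88,-80,90]}]'

```text
schema error: expected keys fingers, slide, angular
```

```bash
python3 -c "
from h import *
status([-102,-178,110])
p=read_camera('top'); v=cv2.resize(p['color'][180:380,225:445,::-1],None,fx=3,fy=3,interpolation=2); cv2.imwrite('pics/c2.png',v)"
```

```text
t 1.78 chute mm [-190.5 -258.3  242.6] toolx yaw-chute deg 0.0 F [-0.  -0.9  0.2] gap -0.0001 z [ 0.001 -0.001 -1.   ]
slide [ 88.5 -80.4 132.6]
```

View pics/c2.png

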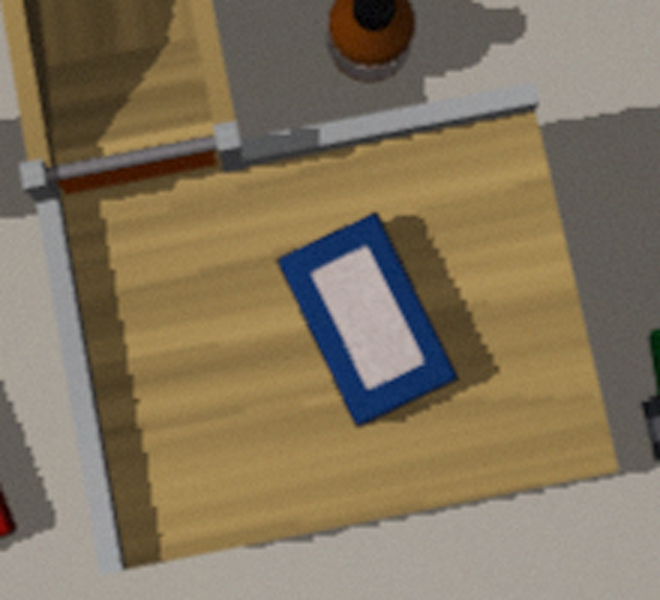

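The call was refused because every row needs all its keys, so nothing moved. The tin is still centred at crop (367,318).

>>> jog_arm --moves '[{"fingers":1,"slide":[88,-80,2],"angular":[0,0,0]},{"fingers":1,"slide":[88,-80,2],"angular":[0,0,0]},{"fingers":1,"slide":[88,-80,2],"angular":[0,0,0]},{"fingers":1,"slide":[88,-80,2],"angular":[0,0,0]},{"fingers":1,"slide":[88,-80,60],"angular":[0,0,0]},{"fingers":1,"slide":[88,-80,90],"angular":[0,0,0]},{"fingers":1,"slide":[88,-80,90],"angular":[0,0,0]},{"fingers":1,"slide":[88,-80,90],"angular":[0,0,0]}]'

```text
clock: 2.5
tcp_pos: [0.5503, -0.0941, 0.1498]
orientation: [-0.001, 0.995, 0.098, -0.003]
wrist_force: [-0.9, 1.3, 0.7]
finger_gap: 0.0001
grip_force: 0.0
```

```bash
python3 -c "
from h import *
status([-102,-178,110])
p=read_camera('top'); v=cv2.resize(p['color'][180:380,225:445,::-1],None,fx=3,fy=3,interpolation=2); cv2.imwrite('pics/c3.png',v)"
```

```text
t 2.5 chute mm [-106.3 -178.9  149.8] toolx yaw-chute deg 0.0 F [-0.9  1.3  0.7] gap 0.0001 z [-0.007  0.002 -1.   ]
slide [ 4.6 -0.7 39.7]
```

View pics/c3.png

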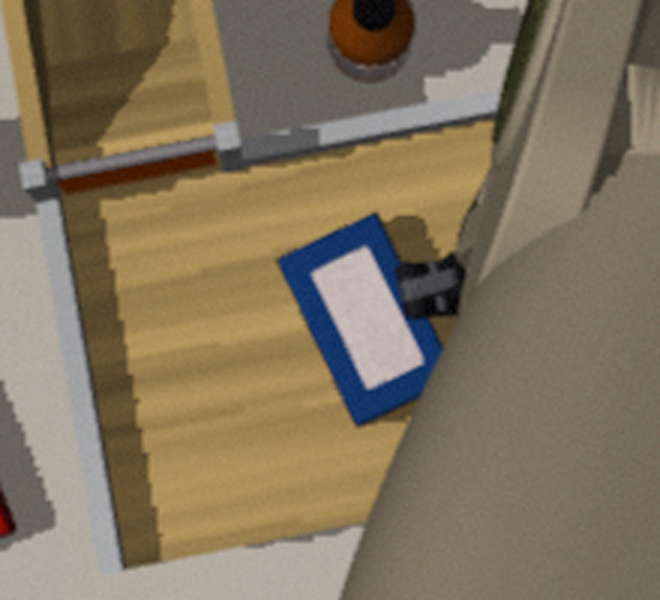

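The dark corner at crop (430,290) is the gripper's body, raised by parallax. The robot's own reading puts the fingertips about 20 mm clear of the tin's side. Descending.

>>> jog_arm --moves '[{"fingers":1,"slide":[3,0,30],"angular":[0,0,0]},{"fingers":1,"slide":[3,0,41],"angular":[0,0,0]},{"fingers":1,"slide":[3,0,41],"angular":[0,0,0]},{"fingers":1,"slide":[3,0,41],"angular":[0,0,0]},{"fingers":1,"slide":[3,0,41],"angular":[0,0,0]}]'

```text
clock: 2.97
tcp_pos: [0.5569, -0.0946, 0.1132]
orientation: [0.001, 0.995, 0.098, 0.001]
wrist_force: [-0.7, 0.3, 0.9]
finger_gap: -0.0003
grip_force: 0.0
```

```bash
python3 -c "
from h import *
status([-102,-30,110])"
```

```text
t 2.97 chute mm [-100.  -180.6  113.2] toolx yaw-chute deg 0.0 F [-0.7  0.3  0.9] gap -0.0003 z [ 0.002 -0.001 -1.   ]
slide [  -1.9 -150.6    3. ]
```

>>> jog_arm --moves '[{"fingers":1,"slide":[0,-14,2],"angular":[0,0,0]},{"fingers":1,"slide":[0,-28,2],"angular":[0,0,0]},{"fingers":1,"slide":[0,-42,2],"angular":[0,0,0]},{"fingers":1,"slide":[0,-56,2],"angular":[0,0,0]},{"fingers":1,"slide":[0,-70,2],"angular":[0,0,0]},{"fingers":1,"slide":[0,-84,2],"angular":[0,0,0]},{"fingers":1,"slide":[0,-98,2],"angular":[0,0,0]},{"fingers":1,"slide":[0,-110,2],"angular":[0,0,0]},{"fingers":1,"slide":[0,-120,2],"angular":[0,0,0]},{"fingers":1,"slide":[0,-128,2],"angular":[0,0,0]}]'

```text
clock: 3.8
tcp_pos: [0.5307, 0.0329, 0.1093]
orientation: [0.0, 0.995, 0.098, -0.0]
wrist_force: [0.0, -0.1, -0.3]
finger_gap: -0.0001
grip_force: 0.2
```

>>> jog_arm --moves '[{"fingers":1,"slide":[0,-6,0],"angular":[0,0,0]},{"fingers":1,"slide":[0,-12,0],"angular":[0,0,0]},{"fingers":1,"slide":[0,-17,0],"angular":[0,0,0]},{"fingers":1,"slide":[0,-22,0],"angular":[0,0,0]},{"fingers":1,"slide":[0,-22,0],"angular":[0,0,0]},{"fingers":1,"slide":[0,-22,0],"angular":[0,0,0]}]'

```text
clock: 4.3
tcp_pos: [0.5267, 0.0532, 0.1092]
orientation: [0.0, 0.995, 0.098, -0.0]
wrist_force: [0.2, 0.8, 0.0]
finger_gap: -0.0004
grip_force: 0.0
```

```bash
python3 -c "
from h import *
status([-102,-30,110])
p=read_camera('scene'); cv2.imwrite('pics/c4.png',cv2.resize(p['color'][150:300,220:440,::-1],None,fx=3,fy=3,interpolation=2))"
```

```text
t 4.3 chute mm [-101.   -29.8  109.2] toolx yaw-chute deg 0.0 F [0.2 0.8 0. ] gap -0.0004 z [-0. -0. -1.]
slide [-1.   0.2 -0.8]
```

View pics/c4.png

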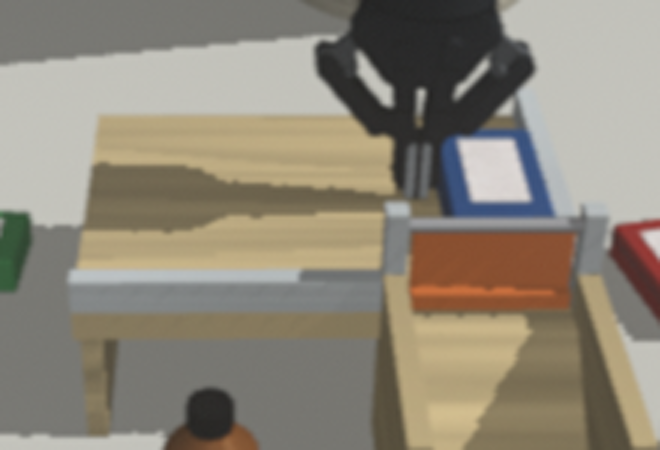

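The tin (crop centre (497,170)) now lies along the fence and parallel to it, in line with the doorway. The flap is still shut. Next I'll measure the tin and back off.

>>> jog_arm --moves '[{"fingers":1,"slide":[0,20,0],"angular":[0,0,0]},{"fingers":1,"slide":[0,40,-20],"angular":[0,0,0]},{"fingers":1,"slide":[-40,50,-60],"angular":[0,0,0]},{"fingers":1,"slide":[-80,50,-80],"angular":[0,0,0]},{"fingers":1,"slide":[-100,50,-80],"angular":[0,0,0]},{"fingers":1,"slide":[-100,50,-80],"angular":[0,0,0]},{"fingers":1,"slide":[-100,50,-80],"angular":[0,0,0]}]'

```text
clock: 4.93
tcp_pos: [0.4377, -0.016, 0.1903]
orientation: [0.0, 0.995, 0.097, 0.001]
wrist_force: [0.9, -0.9, 0.6]
finger_gap: -0.0002
grip_force: 0.0
```

```bash
python3 - <<'E'
from h import *
status([-195,14,150])
for n,box in (("scene",(300,180,420,230)),("top",(235,230,345,360))):
    p=read_camera(n); im=p["color"][:,:,::-1]; hsv=cv2.cvtColor(im,cv2.COLOR_BGR2HSV)
    m=cv2.inRange(hsv,(100,120,30),(130,255,255)); k=np.zeros_like(m); k[box[1]:box[3],box[0]:box[2]]=1
    cs=max(cv2.findContours(m*k,0,2)[0],key=cv2.contourArea)
    W=np.array([RC.T@(onz(p,q,.116)[:2]-T0) for q in cv2.convexHull(cs)[:,0].astype(float)]).astype(np.float32)*1000
    print(n,cv2.minAreaRect(W),W.min(0),W.max(0))
E
```

```text
t 4.93 chute mm [-201.7  -80.5  190.3] toolx yaw-chute deg -0.1 F [ 0.9 -0.9  0.6] gap -0.0002 z [ 0.002 -0.001 -1.   ]
slide [  6.5 -94.5  40.3]
scene ((-94.51480102539062, 16.347644805908203), (53.68877029418945, 87.77725982666016), 89.91453552246094) [-138.41312   -10.442088] [-50.588448  43.252033]
top ((-97.7462158203125, 16.14753532409668), (59.02796936035156, 98.60547637939453), 89.66814422607422) [-147.09396  -13.46948] [-48.372406  45.620018]
```

>>> jog_arm --moves '[{"fingers":1,"slide":[12,-35,10],"angular":[0,7,0]},{"fingers":1,"slide":[12,-70,20],"angular":[0,14,0]},{"fingers":1,"slide":[12,-93,30],"angular":[0,20,0]},{"fingers":1,"slide":[12,-93,40],"angular":[0,20,0]},{"fingers":1,"slide":[12,-93,65],"angular":[0,20,0]},{"fingers":1,"slide":[12,-93,76],"angular":[0,20,0]},{"fingers":1,"slide":[12,-93,76],"angular":[0,20,0]},{"fingers":1,"slide":[12,-93,76],"angular":[0,20,0]}]'

```text
clock: 5.7
tcp_pos: [0.4321, 0.0785, 0.1125]
orientation: [-0.017, 0.98, 0.096, 0.172]
wrist_force: [0.4, -0.3, 0.0]
finger_gap: -0.0
grip_force: 0.0
```

```bash
python3 - <<'E'
from h import *
status([-95,14,110])
p=read_camera('scene'); cv2.imwrite('pics/c5.png',cv2.resize(p['color'][130:280,270:470,::-1],None,fx=3,fy=3,interpolation=2))
E
```

```text
t 5.7 chute mm [-188.9   13.4  112.5] toolx yaw-chute deg 0.1 F [ 0.4 -0.3  0. ] gap -0.0 z [ 0.333  0.067 -0.94 ]
slide [87.5 -0.5 34.3]
```

View pics/c5.png

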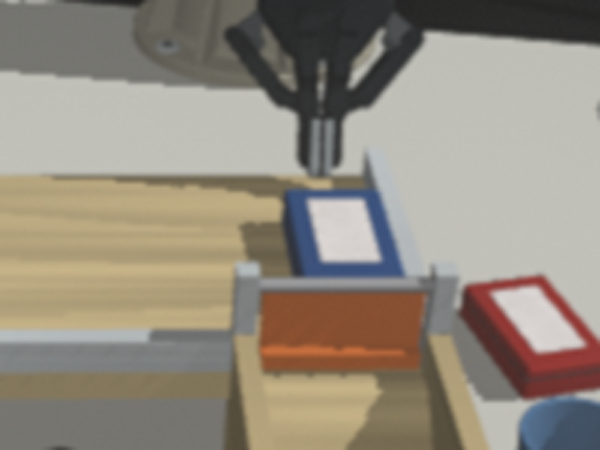

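The fingertips at crop (320,165) stand behind the tin (crop (345,232)), lined up with the doorway. Pushing the tin up to the flap.

>>> jog_arm --moves '[{"fingers":1,"slide":[9,0,4],"angular":[0,0,0]},{"fingers":1,"slide":[19,0,8],"angular":[0,0,0]},{"fingers":1,"slide":[28,0,12],"angular":[0,0,0]},{"fingers":1,"slide":[37,0,15],"angular":[0,0,0]},{"fingers":1,"slide":[46,0,18],"angular":[0,0,0]},{"fingers":1,"slide":[54,0,21],"angular":[0,0,0]},{"fingers":1,"slide":[60,0,24],"angular":[0,0,0]},{"fingers":1,"slide":[65,0,26],"angular":[0,0,0]},{"fingers":1,"slide":[68,0,27],"angular":[0,0,0]},{"fingers":1,"slide":[68,0,27],"angular":[0,0,0]}]'

```text
clock: 6.58
tcp_pos: [0.5044, 0.0925, 0.1112]
orientation: [-0.017, 0.98, 0.096, 0.173]
wrist_force: [-0.2, 0.2, 0.6]
finger_gap: 0.0002
grip_force: 0.0
```

```bash
python3 - <<'E'
from h import *
status([-16,14,110])
p=read_camera('scene'); cv2.imwrite('pics/c6.png',cv2.resize(p['color'][130:280,270:470,::-1],None,fx=3,fy=3,interpolation=2))
E
```

```text
t 6.58 chute mm [-115.2   13.1  111.2] toolx yaw-chute deg 0.0 F [-0.2  0.2  0.6] gap 0.0002 z [ 0.336  0.066 -0.94 ]
slide [92.8 -0.9 35. ]
```

View pics/c6.png

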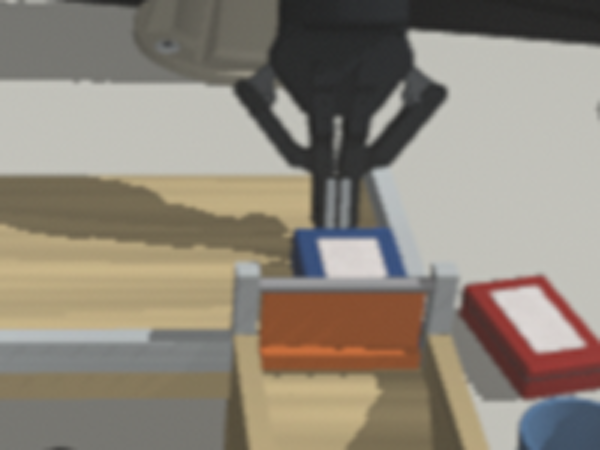

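The tin (crop (350,255)) is at the flap, and the flap at (340,330) is still shut. Now I'll push through and draw back in the same call.

>>> jog_arm --moves '[{"fingers":1,"slide":[11,-1,4],"angular":[0,0,0]},{"fingers":1,"slide":[23,-1,9],"angular":[0,0,0]},{"fingers":1,"slide":[36,-1,14],"angular":[0,0,0]},{"fingers":1,"slide":[50,-1,19],"angular":[0,0,0]},{"fingers":1,"slide":[65,-1,24],"angular":[0,0,0]},{"fingers":1,"slide":[80,-1,29],"angular":[0,0,0]},{"fingers":1,"slide":[94,-1,34],"angular":[0,0,0]},{"fingers":1,"slide":[94,-1,34],"angular":[0,0,0]},{"fingers":1,"slide":[66,-1,24],"angular":[0,0,0]},{"fingers":1,"slide":[30,-1,11],"angular":[0,0,0]}]'

```text
clock: 7.47
tcp_pos: [0.5368, 0.0996, 0.1115]
orientation: [-0.017, 0.98, 0.096, 0.174]
wrist_force: [-0.8, -0.1, 0.4]
finger_gap: -0.0003
grip_force: 0.0
```

```bash
python3 - <<'E'
from h import *
status()
p=read_camera('scene'); cv2.imwrite('pics/c7.png',cv2.resize(p['color'][150:450,270:470,::-1],None,fx=2,fy=2,interpolation=2))
E
```

```text
t 7.47 chute mm [-82.1  13.7 111.5] toolx yaw-chute deg 0.1 F [-0.8 -0.1  0.4] gap -0.0003 z [ 0.338  0.067 -0.939]
```

View pics/c7.png

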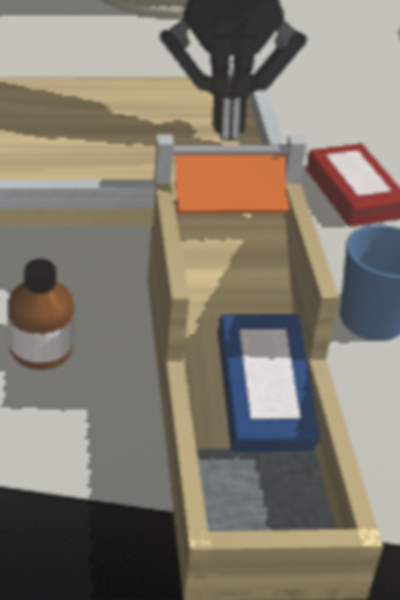

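The tin (crop (270,380)) is already sliding down into the tray. The flap at (232,183) is swinging shut, and the fingers at (230,120) are clear of it. I'll back away, rise and wait.

>>> jog_arm --moves '[{"fingers":1,"slide":[-40,0,-20],"angular":[0,0,0]},{"fingers":1,"slide":[-70,0,-60],"angular":[0,0,0]},{"fingers":1,"slide":[-70,0,-100],"angular":[0,0,0]},{"fingers":1,"slide":[-70,0,-100],"angular":[0,0,0]},{"fingers":1,"slide":[-70,0,-100],"angular":[0,0,0]},{"fingers":1,"slide":[-70,0,-100],"angular":[0,0,0]},{"fingers":1,"slide":[-70,0,-100],"angular":[0,0,0]},{"fingers":1,"slide":[-70,0,-100],"angular":[0,0,0]},{"fingers":1,"slide":[-70,0,-100],"angular":[0,0,0]},{"fingers":1,"slide":[-70,0,-100],"angular":[0,0,0]}]'

```text
clock: 8.35
tcp_pos: [0.4367, 0.0803, 0.1799]
orientation: [-0.017, 0.98, 0.096, 0.172]
wrist_force: [0.0, -0.5, 0.0]
finger_gap: 0.0
grip_force: 0.0
```

>>> jog_arm --moves '[{"fingers":1,"slide":[0,0,0],"angular":[0,0,0]},{"fingers":1,"slide":[0,0,0],"angular":[0,0,0]},{"fingers":1,"slide":[0,0,0],"angular":[0,0,0]},{"fingers":1,"slide":[0,0,0],"angular":[0,0,0]},{"fingers":1,"slide":[0,0,0],"angular":[0,0,0]},{"fingers":1,"slide":[0,0,0],"angular":[0,0,0]},{"fingers":1,"slide":[0,0,0],"angular":[0,0,0]},{"fingers":1,"slide":[0,0,0],"angular":[0,0,0]},{"fingers":1,"slide":[0,0,0],"angular":[0,0,0]},{"fingers":1,"slide":[0,0,0],"angular":[0,0,0]}]'

```text
clock: 9.18
tcp_pos: [0.4369, 0.0801, 0.1812]
orientation: [-0.017, 0.98, 0.096, 0.173]
wrist_force: [0.5, 0.4, 0.2]
finger_gap: -0.0001
grip_force: 0.0
```

>>> jog_arm --moves '[{"fingers":1,"slide":[0,0,0],"angular":[0,0,0]},{"fingers":1,"slide":[0,0,0],"angular":[0,0,0]},{"fingers":1,"slide":[0,0,0],"angular":[0,0,0]},{"fingers":1,"slide":[0,0,0],"angular":[0,0,0]},{"fingers":1,"slide":[0,0,0],"angular":[0,0,0]},{"fingers":1,"slide":[0,0,0],"angular":[0,0,0]},{"fingers":1,"slide":[0,0,0],"angular":[0,0,0]},{"fingers":1,"slide":[0,0,0],"angular":[0,0,0]},{"fingers":1,"slide":[0,0,0],"angular":[0,0,0]},{"fingers":1,"slide":[0,0,0],"angular":[0,0,0]}]'

```text
clock: 10.02
tcp_pos: [0.4369, 0.0802, 0.1811]
orientation: [-0.017, 0.98, 0.096, 0.173]
wrist_force: [-0.4, -0.6, -0.4]
finger_gap: -0.0001
grip_force: 0.0
```

```bash
python3 - <<'E'
from h import *
status()
p=read_camera('scene'); cv2.imwrite('pics/c8.png',cv2.resize(p['color'][150:450,270:470,::-1],None,fx=2,fy=2,interpolation=2))
for r in tip_of("blue_tin",p)[:4]:
    w=onz(p,r["point"],.012); print(round(r["p"],2),np.round(r["point"]),1000*(RC.T@(w[:2]-T0)))
E
```

```text
t 10.02 chute mm [-183.9   14.1  181.1] toolx yaw-chute deg 0.0 F [-0.4 -0.6 -0.4] gap -0.0001 z [ 0.335  0.066 -0.94 ]
0.7 [150. 332.] [ 102.3756123 -362.7552177]
0.69 [412. 402.] [239.28379894  17.75429836]
0.63 [203. 240.] [-141.86616968 -316.80646156]
```

View pics/c8.png

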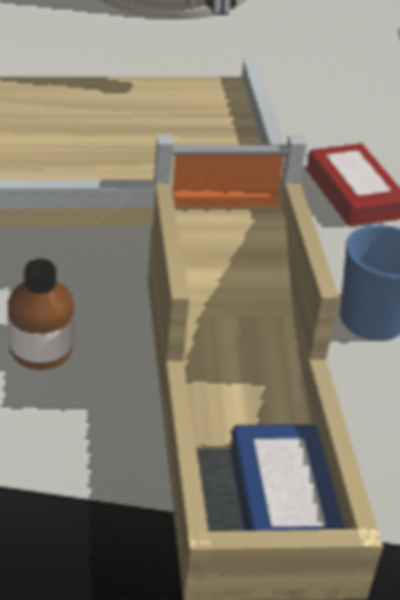

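The tin (crop (285,478)) lies in the tray at chute (239,18) mm. The flap hangs shut at (228,180), and the red tin, bottle and cup haven't moved. One more short wait, then I hand in.

>>> jog_arm --moves '[{"fingers":1,"slide":[0,0,0],"angular":[0,0,0]},{"fingers":1,"slide":[0,0,0],"angular":[0,0,0]},{"fingers":1,"slide":[0,0,0],"angular":[0,0,0]},{"fingers":1,"slide":[0,0,0],"angular":[0,0,0]},{"fingers":1,"slide":[0,0,0],"angular":[0,0,0]},{"fingers":1,"slide":[0,0,0],"angular":[0,0,0]},{"fingers":1,"slide":[0,0,0],"angular":[0,0,0]},{"fingers":1,"slide":[0,0,0],"angular":[0,0,0]},{"fingers":1,"slide":[0,0,0],"angular":[0,0,0]},{"fingers":1,"slide":[0,0,0],"angular":[0,0,0]}]'

```text
clock: 10.95
tcp_pos: [0.4369, 0.0802, 0.1811]
orientation: [-0.017, 0.98, 0.096, 0.173]
wrist_force: [0.6, -0.2, -0.8]
finger_gap: 0.0003
grip_force: 0.0
```

```bash
python3 -c "
from workcell import *
print(hand_in())"
```

```text
the job is handed in; nothing more can be done
None
```

The blue tin lies in the catch tray with the flap hanging shut, the arm is clear, and the red tin, ink bottle and cup look unmoved; I handed the job in at about 11 s, and no verdict came back.

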